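# Sweep the turning offcuts off the bench into the scrap bin

## Task

Clear the three pale raw-wood offcuts off the turner's bench: sweep each one with the fingers along the bench top and over the far edge, so that it drops into the green scrap bin hung there. Only push them, at a calm hand's pace, without pinching, lifting, pressing hard or flicking them, and leave the dark finial, the steel live centre and the wax tin standing where they are.

Things in the scene. Friction and masses are not known exactly. Their poses are not given: they have to be found in the camera images.
- bin: Green sheet-steel scrap bin hung below the bench's far edge, fixed, 220 mm (x) by 340 mm (y) outside, 200 mm deep, walls 4 mm, open on top. Rim 8 mm below the bench top, near wall 2 mm beyond the edge. Origin: over the centre of its mouth at bench-top height (z = 0); the mouth spans 166 mm inside either way along y. Axes parallel to the world's.
- bench_edge (a point): Point on the bench's straight far edge before the middle of the bin, at bench-top height (z = 0). The edge runs along y, at x = 0.66 m always; the bench top is level and flat right up to it. Beside the bin there is nothing below the edge but the floor.
- offcut_block: Offcut of pale raw wood: sawn block 48 x 42 mm (x, y), 32 mm high, about 45 g, lying flat. Origin at its middle, 16 mm above its underside; z up at the start. Slides freely.
- offcut_disc: Offcut of pale raw wood: round slice of 52 mm diameter, 28 mm high, about 42 g, lying flat, a small dark centre mark on top. Origin at its middle, 14 mm above its underside; z up at the start. Slides freely.
- offcut_stub: Offcut of pale raw wood: parted-off spindle end, a square foot 44 x 44 mm and 24 mm high with a round stub of 30 mm diameter and 18 mm height on it, 42 mm high in all, about 42 g, standing on its square foot. Origin on its axis, 16 mm above its underside; z up at the start. Slides freely.
- finial: Finished turned finial of dark wood, loose, 45 mm largest diameter, 59 mm high, standing upright among the offcuts. Origin at the centre of its underside, z up. To be left alone.
- live_centre: Steel live centre of the lathe, loose, round body of 42 mm diameter and 34 mm height with a cone on top, 60 mm high in all, standing point up among the offcuts. Origin at the centre of its underside, z up. To be left alone.
- wax_tin: Round yellow wax tin with a red lid, loose, 66 mm diameter, 26 mm high, standing to the right (-y) of the row of offcuts. Origin at the centre of its underside, z up. To be left alone.

How it is judged:
At the end, for the whole second after the job is handed in: All three offcuts are inside the scrap bin (each one's middle within its walls and at least 20 mm below the bench top); the finial, the live centre and the wax tin stand upright within 15 mm of where they began (x of offcut_block in the frame of bin between -0.11 and 0.11 m and y of offcut_block in the frame of bin between -0.17 and 0.17 m and z of offcut_block in the frame of bin between -0.21 and -0.02 m and x of offcut_disc in the frame of bin between -0.11 and 0.11 m and y of offcut_disc in the frame of bin between -0.17 and 0.17 m and z of offcut_disc in the frame of bin between -0.21 and -0.02 m and x of offcut_stub in the frame of bin between -0.11 and 0.11 m and y of offcut_stub in the frame of bin between -0.17 and 0.17 m and z of offcut_stub in the frame of bin between -0.21 and -0.02 m and distance of each of finial, live_centre, wax_tin from where it was at the start of the episode below 0.015 m and angle between each of finial, live_centre, wax_tin's own z axis and vertical below 0.2 rad); the robot touches nothing.
It fails at once if an offcut is lifted off the bench (height (world z) of any of offcut_block, offcut_disc, offcut_stub above 0.06 m).
It fails at once if an offcut is pinched in the fingers or pressed hard (over 18 N) (contact force between any of offcut_block, offcut_disc, offcut_stub and the fingers above 18 N).
It fails at once if an offcut is flicked across the bench (over 0.7 m/s) ((height (world z) of offcut_block above 0.012 m and linear speed of offcut_block above 0.7 m/s) or (height (world z) of offcut_disc above 0.012 m and linear speed of offcut_disc above 0.7 m/s) or (height (world z) of offcut_stub above 0.012 m and linear speed of offcut_stub above 0.7 m/s)).
It fails at once if an offcut drops past the bin (height (world z) of any of offcut_block, offcut_disc, offcut_stub below -0.25 m).
It fails at once if the finial, the live centre or the wax tin is shifted by more than 15 mm or tipped (distance of any of finial, live_centre, wax_tin from where it was at the start of the episode above 0.015 m or angle between any of finial, live_centre, wax_tin's own z axis and vertical above 0.2 rad).
It also fails if it takes over 58 s, if anything falls off the work surface, if the arm or the gripper's body presses on something with over 40 N, if the wrist force passes 120 N, or if a joint passes its speed limit or range.

## Robot

A 6-joint arm with a two-finger parallel gripper is mounted at the origin on the work surface. World frame = base frame: x ahead of the robot, y to its left, z up, the work surface at z = 0. Lengths are in m, angles in rad, forces in N, time in s.
With the tool pointing down it reaches from about 0.3 to 0.825 m from the base axis. Payload 5.4 kg.
Tool frame: the origin (TCP) lies on the centre line of the jaws, within the pads' length; the fingertips stand arm.tip_reach ahead of it and the grasp point (between the pads) lies 11 mm behind it (arm.tip_reach is the distance from the TCP to the fingertips, in m); z points along the fingers, y is the line along which they close (so a half turn about z gives the same grasp; the last joint's range is limited). The gripper opens to 92 mm and grips with 3 to 60 N. Pads are 20 mm wide; open, the fingers measure 128 mm over their backs; the gripper's body (75 mm by 189 mm) begins 69 mm behind the grasp point.
Start: joints at [-0.21, 0.158, 1.597, -0, 1.386, -0.21], TCP at [0.575, -0, 0.223] pointing down, gripper open.
Joint ranges: [-2.91, 2.91], [-0.94, 2.29], [0.18, 2.7], [-1.29, 4.43], [0.17, 2.64], [-3, 3]. Speed limits (rad/s): [2.57, 2.57, 3.14, 3.14, 3.14, 3.14].

## Interface

Orientations are given as a unit quaternion [x, y, z, w].
In Python, from bench import arm gives the robot as it stands. The module is installed in compiled form; this text tells all that it offers.
- The arm moves only by the tool step_arm, never from a script. Its argument "motion" is a list of rows, each an object with "twist": the turn, a rotation vector about the tool's x, y, z in degrees, a list of three; "delta_pos": the shift along the tool's x, y, z in mm, a list of three; "fingers": the closure, from 0 (fully open) to 1 (shut). In form: [{"twist": [wx, wy, wz], "delta_pos": [dx, dy, dz], "fingers": fingers}, ...]. A call has exactly 8 rows; each row is the pose to reach, as a shift and turn from the pose commanded when the call began, along the tool's axes at that moment; what a row does not reach only later rows make up. A row lasts 1/10 s, in which the tool goes at most 50 mm and 8.59 degrees, less where a joint would pass 70% of its speed; a pose out of reach is approached as far as the arm can. A call with a gripper value outside its range is refused whole. The fingers move at their own pace and stop on an object; "squeeze" is the grip in N (left out, the last holds). Time passes only in rows, so rows that repeat a pose let the fingers close, or fill a call up. It gives the time, the measured TCP pose, the force, the opening and the grip force at its end, in the units of the state.
- arm.read_state(): the state, without advancing time (a new reading comes with each control period).
- arm.grab_frame(name): name is "scene" or "side" or "wrist"; returns the picture (420x560x3 uint8, blue, green, red); there is no depth.
- arm.get_calibration(name): a dict with "K" (3x3 intrinsics, pixels), "k1" (the pictures are not rectified: a ray, as slopes to the right and down, at radius r is drawn at 1 + k1 r^2 times it, then the intrinsics apply), "cam_to_world" (4x4, takes a point from camera to world coordinates); the wrist camera has in their place "T_tool_cam" (4x4, takes a point from camera to tool coordinates, whose origin is the TCP and whose axes are the flange's). Camera axes: x right, y up, looking along -z (the intrinsics and any distortion apply to the point x, -y, -z); pixel columns grow to the right and rows downward; lengths in m; the calibration is good to about 2 mm. A picture is of the moment at which its call begins: read the wrist's pose just before it. get_calibration takes no time and is no camera call.
- arm.close_job(): hands the job in; it is judged then, once.
Trained networks look in the newest picture that a camera, given by its name, has taken for a name from the list of things; names that differ only in an ending like _2 or _b are one class to them, and where a whole thing is asked for, a point or a joint stands for the part that bears it (a point fixed in the world has none). Each returns a list of dicts, best first, with "conf" (0 to 1); they miss things now and then, are a little off and sometimes report something else, mostly with a low value. They report only what shows in the picture. A call takes as long as a camera call.
- arm.outline_of(camera, name): "mask" (420x560 bool, what is visible of it) and "bbox" ([centre column, centre row, width, height] in pixels, round what is visible of it).
The state is a dict: "time_s": time; "q": joint angles; "joint_velocities": joint speeds; "joint_torque": joint torques, N m; "tcp_pos": TCP position; "eef_rot": TCP orientation; "force": force on the tool from outside, world axes, zero at the start; "moment": the same for the moment, N m; "width": finger opening in m; "grip_force": force on a finger pad.
Only numpy, scipy, OpenCV 4.12 (cv2) and the standard library are available. Lean on these libraries where they do the work, as an engineer would, in place of code of your own. Each camera call takes 0.05 s, during which the arm holds its last target. There are 200 camera calls.

## Working session

There is one attempt and no reset: what is moved stays moved. The work goes in short steps, Python scripts to look and compute and a tool call to move; the robot and the scene stay as the last step left them, time stands still between calls to the robot, and variables do not carry over. Pictures are saved under pics/ and viewed, at most 10 in all, crops included, and the job is handed in when it is done.

Besides the shell and the picture viewer there is one more tool, called after ">>>" by a JSON object that holds its "fn" and its "kwargs". step_arm: Moves the arm, as the interface text tells. Its arguments: {"type":"object","properties":{"motion":{"type":"array","items":{"type":"object","properties":{"twist":{"type":"array","items":{"type":"number"}},"delta_pos":{"type":"array","items":{"type":"number"}},"fingers":{"type":"number"}}}},"squeeze":{"type":"number"}},"required":["motion"]}

```bash
mkdir -p pics
cat > h.py <<'E'
from bench import arm
import numpy as np, cv2
from scipy.spatial.transform import Rotation as R
N=["offcut_block","offcut_disc","offcut_stub","finial","live_centre","wax_tin","bin"]
def cam(c):
    k=arm.get_calibration(c); s=arm.read_state()
    if c=="wrist":
        T=np.eye(4);T[:3,:3]=R.from_quat(s["eef_rot"]).as_matrix();T[:3,3]=s["tcp_pos"]
        return k,T@k["T_tool_cam"]
    return k,np.array(k["cam_to_world"])
def ray(k,T,u,v,z):
    K=np.array(k["K"]);d=np.array([k["k1"],0,0,0,0.])
    p=cv2.undistortPoints(np.array([[[u,v]]],float),K,d)[0,0]
    r=T[:3,:3]@np.array([p[0],-p[1],-1]);o=T[:3,3]
    return o+r*(z-o[2])/r[2]
E
python3 - <<'E'
from h import *
s=arm.read_state();print(s["time_s"],s["tcp_pos"],s["eef_rot"],s["width"],arm.tip_reach)
print(R.from_quat(s["eef_rot"]).as_matrix().round(3))
H=dict(offcut_block=.016,offcut_disc=.014,offcut_stub=.016,finial=.03,live_centre=.025,wax_tin=.013,bin=-.008)
ims=[]
for c in ("scene","side","wrist"):
    k,T=cam(c);im=arm.grab_frame(c);cv2.imwrite(f"pics/{c}0.png",im)
    print(c,T[:3,3].round(3),(-T[:3,2]).round(2))
    for n in N:
        for o in arm.outline_of(c,n)[:2]:
            m=o["mask"];v,u=np.nonzero(m)
            print(n,round(o["conf"],2),np.round(o["bbox"]),ray(k,T,u.mean(),v.mean(),H[n]).round(3))
E
```

```text
0.0 [5.74392018e-01 9.09348595e-05 2.21625814e-01] [ 7.07104545e-01  7.07108400e-01 -5.21077245e-04 -7.75975290e-04] 0.09210322610935122 0.008
[[-0.     1.    -0.002]
 [ 1.     0.     0.   ]
 [ 0.    -0.002 -1.   ]]
scene [ 1.032 -0.473  0.891] [-0.38  0.45 -0.81]
offcut_block 0.58 [303. 140.  22.  26.] [0.544 0.222 0.016]
offcut_disc 0.8 [247. 182.  23.  22.] [0.516 0.04  0.014]
offcut_disc 0.4 [322. 123.  19.  30.] [0.538 0.314 0.014]
offcut_stub 0.78 [275. 162.  19.  26.] [0.534 0.126 0.016]
finial 0.52 [323. 124.  18.  27.] [0.548 0.298 0.03 ]
live_centre 0.8 [230. 216.  23.  24.] [ 0.558 -0.058  0.025]
live_centre 0.27 [245. 183.  23.  22.] [0.524 0.034 0.025]
wax_tin 0.56 [198. 264.  34.  30.] [ 0.589 -0.182  0.013]
bin 0.73 [356. 250. 169. 183.] [ 0.797  0.064 -0.008]
side [ 0.434 -0.95   0.721] [ 0.16  0.81 -0.56]
offcut_block 0.77 [244. 183.  15.  16.] [0.543 0.222 0.016]
offcut_disc 0.58 [241. 222.  25.  17.] [0.514 0.037 0.014]
offcut_disc 0.43 [242. 181.  18.  18.] [0.543 0.225 0.014]
offcut_stub 0.59 [240. 199.  24.  18.] [0.525 0.128 0.016]
finial 0.49 [238. 164.  14.  21.] [0.537 0.292 0.03 ]
live_centre 0.81 [260. 239.  19.  24.] [ 0.551 -0.062  0.025]
wax_tin 0.88 [285. 276.  32.  29.] [ 0.587 -0.183  0.013]
bin 0.78 [336. 234. 109. 130.] [ 0.757 -0.014 -0.008]
wrist [0.574 0.082 0.384] [ 0.   -0.29 -0.96]
offcut_block 0.49 [250.   3.  38.   6.] [0.545 0.198 0.016]
offcut_disc 0.55 [231. 150.  48.  45.] [0.513 0.043 0.014]
offcut_stub 0.97 [237.  66.  54.  61.] [0.525 0.133 0.016]
live_centre 0.96 [261. 226.  40.  40.] [ 0.551 -0.05   0.025]
wax_tin 0.68 [294. 304.  48.  46.] [ 0.587 -0.179  0.013]
bin 0.95 [441. 109. 194. 215.] [ 0.768  0.096 -0.008]
```

Run:
```python
import cv2,numpy as np
a=cv2.imread("pics/scene0.png")[80:320,150:470];b=cv2.imread("pics/wrist0.png")
a=cv2.resize(a,(800,600),interpolation=cv2.INTER_CUBIC)
cv2.imwrite("pics/a.png",a)
```

```text
(no output)
```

View pics/a.png

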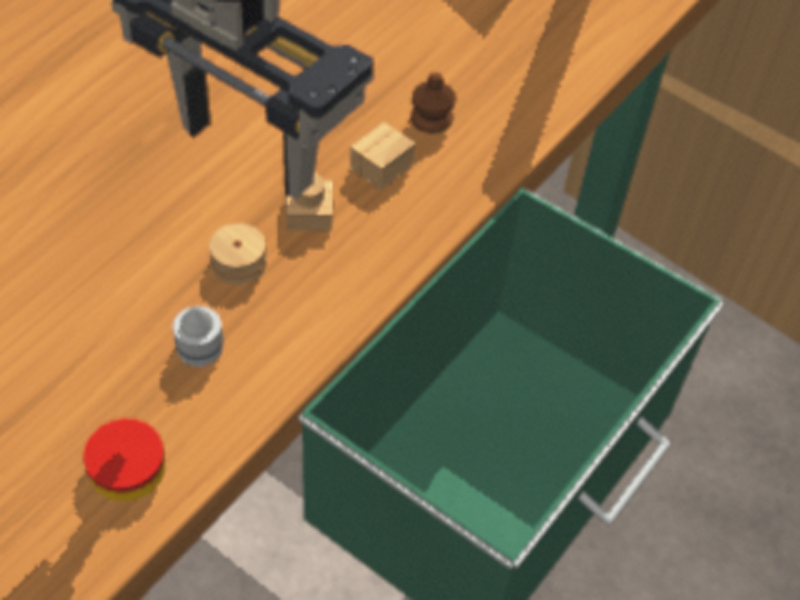

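View pics/wrist0.png

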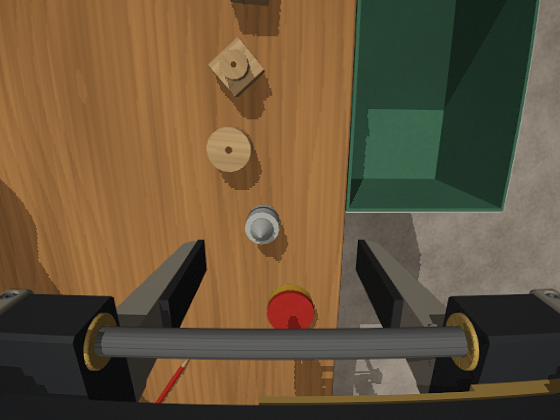

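Run:
```python
from h import *
k,T=cam("scene")
for u,v in((359.2,156),(271.2,246.8),(438,201),(356,304)):print(ray(k,T,u,v,-.008).round(3))
def g(p):return 150+p[0]/2.5,80+p[1]/2.5
k,T=cam("scene")
# tops: disc mark, block top centre, finial tip, live
for n,p,z in(("disc",(238,244),.028),("block",(383,148),.032),("finial tip",(436,78),.059),("finial base",(431,122),.004),):print(n,ray(k,T,*g(p),z).round(3))
k,T=cam("wrist")
print(ray(k,T,347,212,-.008).round(3),ray(k,T,503,212,-.008).round(3))
for n,p,z in(("disc",(228,150),.028),("stub",(234,65),.042),("live",(262,229),.06)):print(n,ray(k,T,*p,z).round(3))
```

```text
[ 0.667  0.293 -0.008]
[ 0.668 -0.047 -0.008]
[ 0.885  0.291 -0.008]
[ 0.883 -0.043 -0.008]
disc [0.517 0.041 0.028]
block [0.548 0.219 0.032]
finial tip [0.545 0.306 0.059]
finial base [0.547 0.302 0.004]
[ 0.664 -0.044 -0.008] [ 0.883 -0.045 -0.008]
disc [0.514 0.042 0.028]
stub [0.526 0.131 0.042]
live [ 0.553 -0.043  0.06 ]
```

>>> {"fn": "step_arm", "kwargs": {"motion": [{"twist": [0, 0, -8], "delta_pos": [5, -17, 0], "fingers": 0.78}, {"twist": [0, 0, -16], "delta_pos": [10, -34, 0], "fingers": 0.78}, {"twist": [0, 0, -24], "delta_pos": [15, -51, 0], "fingers": 0.78}, {"twist": [0, 0, -32], "delta_pos": [20, -68, 0], "fingers": 0.78}, {"twist": [0, 0, -40], "delta_pos": [25, -85, 0], "fingers": 0.78}, {"twist": [0, 0, -48], "delta_pos": [30, -102, 0], "fingers": 0.78}, {"twist": [0, 0, -56], "delta_pos": [35, -119, 0], "fingers": 0.78}, {"twist": [0, 0, -64], "delta_pos": [41, -135, 0], "fingers": 0.78}], "squeeze": 10}}

```text
time_s: 2.0
tcp_pos: [0.4393, 0.0412, 0.2226]
eef_rot: [0.222, 0.975, 0.0, 0.0]
force: [0.2, -0.5, -0.6]
width: 0.0299
grip_force: 0.0
```

>>> {"fn": "step_arm", "kwargs": {"motion": [{"twist": [0, 0, -8], "delta_pos": [0, 0, 20], "fingers": 0.78}, {"twist": [0, 0, -16], "delta_pos": [0, 0, 40], "fingers": 0.78}, {"twist": [0, 0, -22], "delta_pos": [0, 0, 60], "fingers": 0.78}, {"twist": [0, 0, -26], "delta_pos": [0, 0, 80], "fingers": 0.78}, {"twist": [0, 0, -26], "delta_pos": [0, 0, 90], "fingers": 0.78}, {"twist": [0, 0, -26], "delta_pos": [0, 0, 90], "fingers": 0.78}, {"twist": [0, 0, -26], "delta_pos": [0, 0, 90], "fingers": 0.78}, {"twist": [0, 0, -26], "delta_pos": [0, 0, 90], "fingers": 0.78}]}}

```text
time_s: 2.8
tcp_pos: [0.4409, 0.0408, 0.1338]
eef_rot: [0.0, 1.0, -0.0, 0.001]
force: [-0.4, -0.7, -0.9]
width: 0.0198
grip_force: 0.0
```

Run:
```python
from h import *
s=arm.read_state();print(s["time_s"],s["tcp_pos"],s["width"])
print(R.from_quat(s["eef_rot"]).as_matrix().round(3))
k,T=cam("wrist");im=arm.grab_frame("wrist");cv2.imwrite("pics/w1.png",im)
H=dict(offcut_block=.016,offcut_disc=.014,offcut_stub=.016,finial=.03,live_centre=.025,wax_tin=.013,bin=-.008)
for n in N:
  for o in arm.outline_of("wrist",n)[:1]:
    v,u=np.nonzero(o["mask"]);print(n,round(o["conf"],2),np.round(o["bbox"]),ray(k,T,u.mean(),v.mean(),H[n]).round(3))
```

```text
2.8 [0.44091667 0.04081808 0.13381614] 0.019777052218868187
[[-1.     0.001  0.002]
 [ 0.001  1.    -0.   ]
 [-0.002 -0.    -1.   ]]
offcut_block 0.75 [454. 295.  66.  52.] [0.542 0.226 0.016]
offcut_disc 0.88 [280. 275.  36.  55.] [0.515 0.04  0.014]
offcut_stub 0.81 [372. 273.  61.  46.] [0.52  0.131 0.016]
finial 0.84 [531. 288.  58.  43.] [0.523 0.291 0.03 ]
wax_tin 0.71 [ 87. 326.  69.  65.] [ 0.571 -0.176  0.013]
bin 0.96 [358. 384. 238.  40.] [ 0.687  0.122 -0.008]
```

View pics/w1.png

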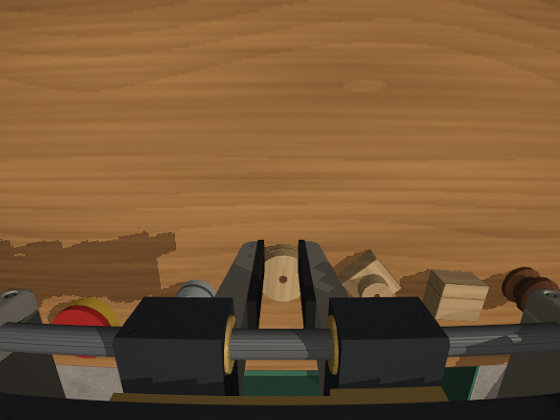

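>>> {"fn": "step_arm", "kwargs": {"motion": [{"twist": [0, 0, 0], "delta_pos": [0, 0, 25], "fingers": 0.78}, {"twist": [0, 0, 0], "delta_pos": [0, 0, 50], "fingers": 0.78}, {"twist": [0, 0, 0], "delta_pos": [0, 0, 75], "fingers": 0.78}, {"twist": [0, 0, 0], "delta_pos": [0, 0, 95], "fingers": 0.78}, {"twist": [0, 0, 0], "delta_pos": [0, 0, 108], "fingers": 0.78}, {"twist": [0, 0, 0], "delta_pos": [0, 0, 117], "fingers": 0.78}, {"twist": [0, 0, 0], "delta_pos": [0, 0, 117], "fingers": 0.78}, {"twist": [0, 0, 0], "delta_pos": [0, 0, 117], "fingers": 0.78}]}}

```text
time_s: 4.0
tcp_pos: [0.4404, 0.0409, 0.0161]
eef_rot: [-0.0, 1.0, -0.0, 0.0]
force: [0.4, -0.1, 0.3]
width: 0.0206
grip_force: 0.0
```

>>> {"fn": "step_arm", "kwargs": {"motion": [{"twist": [0, 0, 0], "delta_pos": [-8, 0, 0], "fingers": 0.78}, {"twist": [0, 0, 0], "delta_pos": [-16, 0, 0], "fingers": 0.78}, {"twist": [0, 0, 0], "delta_pos": [-24, 0, 0], "fingers": 0.78}, {"twist": [0, 0, 0], "delta_pos": [-32, 0, 0], "fingers": 0.78}, {"twist": [0, 0, 0], "delta_pos": [-40, 0, 0], "fingers": 0.78}, {"twist": [0, 0, 0], "delta_pos": [-50, 0, 0], "fingers": 0.78}, {"twist": [0, 0, 0], "delta_pos": [-60, 0, 0], "fingers": 0.78}, {"twist": [0, 0, 0], "delta_pos": [-70, 0, 0], "fingers": 0.78}]}}

```text
time_s: 4.8
tcp_pos: [0.5108, 0.041, 0.0155]
eef_rot: [-0.0, 1.0, 0.0, -0.0]
force: [-1.9, -0.6, 0.5]
width: 0.0202
grip_force: 0.1
```

```bash
cat > look.py <<'E'
from h import *
import sys
s=arm.read_state();print(s["time_s"],s["tcp_pos"],s["force"])
im=[arm.grab_frame(c) for c in ("scene","side")]
H=dict(offcut_block=.016,offcut_disc=.014,offcut_stub=.016,finial=.03,live_centre=.025,wax_tin=.013)
for c in("scene","side"):
  k,T=cam(c)
  for n in sys.argv[2:]:
    for o in arm.outline_of(c,n)[:1]:
      v,u=np.nonzero(o["mask"]);print(c,n,round(o["conf"],2),np.round(o["bbox"]),ray(k,T,u.mean(),v.mean(),H[n]).round(3))
a=cv2.resize(im[0][90:300,170:450],(560,420));b=cv2.resize(im[1][140:300,180:400],(578,420))
cv2.imwrite(sys.argv[1],cv2.resize(np.hstack([a,b]),(800,295)))
E
python3 look.py pics/l1.png offcut_disc
```

```text
4.8 [0.5108488  0.04098956 0.01551918] [-1.94954801 -0.59124317  0.53206888]
scene offcut_disc 0.92 [254. 188.  24.  20.] [0.547 0.039 0.014]
side offcut_disc 0.51 [254. 223.  22.  17.] [0.547 0.032 0.014]
```

View pics/l1.png

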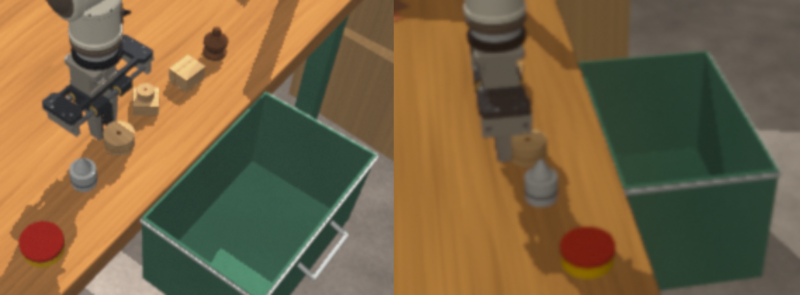

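>>> {"fn": "step_arm", "kwargs": {"motion": [{"twist": [0, 0, 0], "delta_pos": [-12, 0, 0], "fingers": 0.78}, {"twist": [0, 0, 0], "delta_pos": [-24, 0, 0], "fingers": 0.78}, {"twist": [0, 0, 0], "delta_pos": [-36, 0, 0], "fingers": 0.78}, {"twist": [0, 0, 0], "delta_pos": [-48, 0, 0], "fingers": 0.78}, {"twist": [0, 0, 0], "delta_pos": [-60, 0, 0], "fingers": 0.78}, {"twist": [0, 0, 0], "delta_pos": [-72, 0, 0], "fingers": 0.78}, {"twist": [0, 0, 0], "delta_pos": [-84, 0, 0], "fingers": 0.78}, {"twist": [0, 0, 0], "delta_pos": [-96, 0, 0], "fingers": 0.78}]}}

```text
time_s: 5.8
tcp_pos: [0.6057, 0.0411, 0.0153]
eef_rot: [-0.0, 1.0, 0.0, -0.001]
force: [-0.2, -0.4, 0.6]
width: 0.0197
grip_force: 0.1
```

>>> {"fn": "step_arm", "kwargs": {"motion": [{"twist": [0, 0, 0], "delta_pos": [-10, 0, 0], "fingers": 0.78}, {"twist": [0, 0, 0], "delta_pos": [-20, 0, 0], "fingers": 0.78}, {"twist": [0, 0, 0], "delta_pos": [-30, 0, 0], "fingers": 0.78}, {"twist": [0, 0, 0], "delta_pos": [-40, 0, 0], "fingers": 0.78}, {"twist": [0, 0, 0], "delta_pos": [-50, 0, 0], "fingers": 0.78}, {"twist": [0, 0, 0], "delta_pos": [-60, 0, 0], "fingers": 0.78}, {"twist": [0, 0, 0], "delta_pos": [-70, 0, 0], "fingers": 0.78}, {"twist": [0, 0, 0], "delta_pos": [-80, 0, 0], "fingers": 0.78}]}}

```text
time_s: 6.6
tcp_pos: [0.6857, 0.0411, 0.0153]
eef_rot: [-0.0, 1.0, 0.0, -0.0]
force: [0.6, 0.1, -0.3]
width: 0.02
grip_force: 0.0
```

```bash
python3 look.py pics/l2.png offcut_disc offcut_stub offcut_block live_centre
```

```text
6.6 [0.68574462 0.04107483 0.01530276] [ 0.59066361  0.07698937 -0.30816775]
scene offcut_disc 0.54 [319. 272.  19.  14.] [ 0.79  -0.042  0.014]
scene offcut_stub 0.67 [276. 161.  20.  20.] [0.528 0.129 0.016]
scene live_centre 0.64 [232. 215.  16.  20.] [ 0.558 -0.057  0.025]
side offcut_stub 0.86 [241. 199.  20.  18.] [0.525 0.129 0.016]
side offcut_block 0.72 [243. 182.  15.  19.] [0.542 0.223 0.016]
side live_centre 0.82 [259. 240.  12.  25.] [ 0.55  -0.063  0.025]
```

View pics/l2.png

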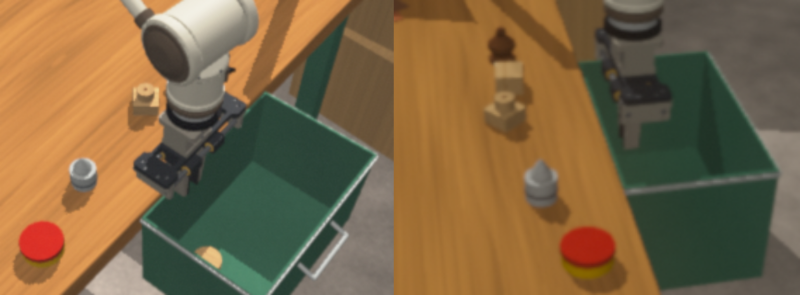

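>>> {"fn": "step_arm", "kwargs": {"motion": [{"twist": [0, 0, 0], "delta_pos": [0, 0, -40], "fingers": 0.78}, {"twist": [0, 0, 0], "delta_pos": [0, 0, -80], "fingers": 0.78}, {"twist": [0, 0, 0], "delta_pos": [30, 10, -100], "fingers": 0.78}, {"twist": [0, 0, 0], "delta_pos": [75, 28, -100], "fingers": 0.78}, {"twist": [0, 0, 0], "delta_pos": [120, 45, -100], "fingers": 0.78}, {"twist": [0, 0, 0], "delta_pos": [165, 62, -100], "fingers": 0.78}, {"twist": [0, 0, 0], "delta_pos": [210, 78, -100], "fingers": 0.78}, {"twist": [0, 0, 0], "delta_pos": [246, 89, -100], "fingers": 0.78}]}}

```text
time_s: 7.9
tcp_pos: [0.4372, 0.1308, 0.1152]
eef_rot: [-0.0, 1.0, 0.0, -0.0]
force: [0.2, 0.2, 0.6]
width: 0.0204
grip_force: 0.0
```

>>> {"fn": "step_arm", "kwargs": {"motion": [{"twist": [0, 0, 0], "delta_pos": [0, 0, 0], "fingers": 0.78}, {"twist": [0, 0, 0], "delta_pos": [0, 0, 25], "fingers": 0.78}, {"twist": [0, 0, 0], "delta_pos": [0, 0, 50], "fingers": 0.78}, {"twist": [0, 0, 0], "delta_pos": [0, 0, 75], "fingers": 0.78}, {"twist": [0, 0, 0], "delta_pos": [0, 0, 92], "fingers": 0.78}, {"twist": [0, 0, 0], "delta_pos": [0, 0, 100], "fingers": 0.78}, {"twist": [0, 0, 0], "delta_pos": [0, 0, 100], "fingers": 0.78}, {"twist": [0, 0, 0], "delta_pos": [0, 0, 100], "fingers": 0.78}]}}

```text
time_s: 8.7
tcp_pos: [0.441, 0.1299, 0.0164]
eef_rot: [0.0, 1.0, -0.0, 0.001]
force: [-0.2, 0.6, -0.4]
width: 0.0205
grip_force: 0.0
```

>>> {"fn": "step_arm", "kwargs": {"motion": [{"twist": [0, 0, 0], "delta_pos": [-8, 0, 0], "fingers": 0.78}, {"twist": [0, 0, 0], "delta_pos": [-16, 0, 0], "fingers": 0.78}, {"twist": [0, 0, 0], "delta_pos": [-24, 0, 0], "fingers": 0.78}, {"twist": [0, 0, 0], "delta_pos": [-32, 0, 0], "fingers": 0.78}, {"twist": [0, 0, 0], "delta_pos": [-40, 0, 0], "fingers": 0.78}, {"twist": [0, 0, 0], "delta_pos": [-50, 0, 0], "fingers": 0.78}, {"twist": [0, 0, 0], "delta_pos": [-60, 0, 0], "fingers": 0.78}, {"twist": [0, 0, 0], "delta_pos": [-70, 0, 0], "fingers": 0.78}]}}

```text
time_s: 9.5
tcp_pos: [0.5108, 0.13, 0.0155]
eef_rot: [0.0, 1.0, 0.0, -0.0]
force: [-0.3, 0.2, 0.4]
width: 0.0202
grip_force: 0.1
```

```bash
python3 look.py pics/l3.png offcut_stub
```

```text
9.5 [0.51076266 0.12999623 0.01549135] [-0.31226889  0.1762365   0.3507723 ]
scene offcut_stub 0.97 [278. 165.  24.  24.] [0.546 0.124 0.016]
side offcut_stub 0.61 [248. 200.  23.  19.] [0.548 0.119 0.016]
```

View pics/l3.png

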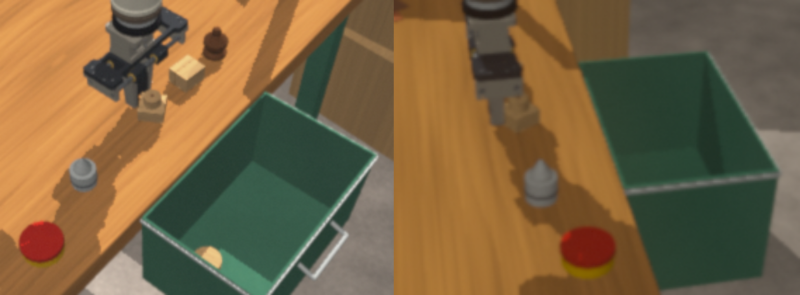

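>>> {"fn": "step_arm", "kwargs": {"motion": [{"twist": [0, 0, 0], "delta_pos": [-12, 0, 0], "fingers": 0.78}, {"twist": [0, 0, 0], "delta_pos": [-24, 0, 0], "fingers": 0.78}, {"twist": [0, 0, 0], "delta_pos": [-36, 0, 0], "fingers": 0.78}, {"twist": [0, 0, 0], "delta_pos": [-48, 0, 0], "fingers": 0.78}, {"twist": [0, 0, 0], "delta_pos": [-60, 0, 0], "fingers": 0.78}, {"twist": [0, 0, 0], "delta_pos": [-72, 0, 0], "fingers": 0.78}, {"twist": [0, 0, 0], "delta_pos": [-84, 0, 0], "fingers": 0.78}, {"twist": [0, 0, 0], "delta_pos": [-96, 0, 0], "fingers": 0.78}]}}

```text
time_s: 10.5
tcp_pos: [0.6056, 0.1301, 0.0153]
eef_rot: [-0.0, 1.0, -0.0, -0.001]
force: [-1.2, -0.3, -0.7]
width: 0.0202
grip_force: 0.3
```

```bash
python3 look.py pics/l4.png offcut_stub offcut_block live_centre
```

```text
10.5 [0.60562672 0.1300589  0.0153244 ] [-1.23109497 -0.29106147 -0.67531453]
scene offcut_stub 0.62 [310. 184.  22.  24.] [0.638 0.126 0.016]
scene live_centre 0.59 [232. 216.  22.  23.] [ 0.558 -0.058  0.025]
side offcut_stub 0.81 [286. 198.  15.  19.] [0.642 0.118 0.016]
side offcut_block 0.59 [242. 183.  17.  21.] [0.541 0.222 0.016]
side live_centre 0.66 [259. 238.  14.  27.] [ 0.55  -0.063  0.025]
```

Stub is steady ahead of the fingers; push it over.

>>> {"fn": "step_arm", "kwargs": {"motion": [{"twist": [0, 0, 0], "delta_pos": [-10, 0, 0], "fingers": 0.78}, {"twist": [0, 0, 0], "delta_pos": [-20, 0, 0], "fingers": 0.78}, {"twist": [0, 0, 0], "delta_pos": [-30, 0, 0], "fingers": 0.78}, {"twist": [0, 0, 0], "delta_pos": [-40, 0, 0], "fingers": 0.78}, {"twist": [0, 0, 0], "delta_pos": [-50, 0, 0], "fingers": 0.78}, {"twist": [0, 0, 0], "delta_pos": [-60, 0, 0], "fingers": 0.78}, {"twist": [0, 0, 0], "delta_pos": [-70, 0, 0], "fingers": 0.78}, {"twist": [0, 0, 0], "delta_pos": [-80, 0, 0], "fingers": 0.78}]}}

```text
time_s: 11.7
tcp_pos: [0.6859, 0.13, 0.0155]
eef_rot: [-0.0, 1.0, -0.0, -0.0]
force: [0.4, -0.6, 0.2]
width: 0.0201
grip_force: 0.0
```

```bash
python3 look.py pics/l5.png offcut_stub offcut_disc offcut_block
```

```text
11.7 [0.68592779 0.13004154 0.01550293] [ 0.41503322 -0.58281572  0.22998847]
scene offcut_stub 0.66 [341. 263.  24.  23.] [0.806 0.005 0.016]
scene offcut_disc 0.69 [319. 273.  16.  10.] [ 0.791 -0.042  0.014]
scene offcut_block 0.85 [303. 142.  25.  23.] [0.542 0.221 0.016]
side offcut_block 0.71 [241. 182.  18.  19.] [0.541 0.219 0.016]
```

View pics/l5.png

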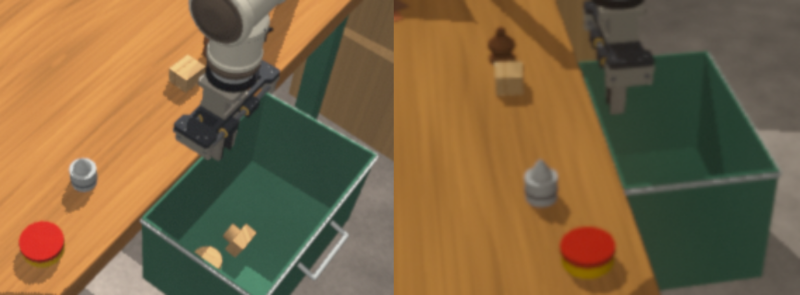

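>>> {"fn": "step_arm", "kwargs": {"motion": [{"twist": [0, 0, 0], "delta_pos": [0, 0, -40], "fingers": 0.78}, {"twist": [0, 0, 0], "delta_pos": [0, 0, -80], "fingers": 0.78}, {"twist": [0, 0, 0], "delta_pos": [30, 10, -100], "fingers": 0.78}, {"twist": [0, 0, 0], "delta_pos": [75, 28, -100], "fingers": 0.78}, {"twist": [0, 0, 0], "delta_pos": [120, 45, -100], "fingers": 0.78}, {"twist": [0, 0, 0], "delta_pos": [165, 62, -100], "fingers": 0.78}, {"twist": [0, 0, 0], "delta_pos": [210, 78, -100], "fingers": 0.78}, {"twist": [0, 0, 0], "delta_pos": [236, 90, -100], "fingers": 0.78}]}}

```text
time_s: 12.9
tcp_pos: [0.4462, 0.2207, 0.1151]
eef_rot: [-0.001, 1.0, -0.0, -0.001]
force: [0.2, 1.0, 0.2]
width: 0.02
grip_force: 0.0
```

>>> {"fn": "step_arm", "kwargs": {"motion": [{"twist": [0, 0, 0], "delta_pos": [0, 0, 0], "fingers": 0.78}, {"twist": [0, 0, 0], "delta_pos": [0, 0, 25], "fingers": 0.78}, {"twist": [0, 0, 0], "delta_pos": [0, 0, 50], "fingers": 0.78}, {"twist": [0, 0, 0], "delta_pos": [0, 0, 75], "fingers": 0.78}, {"twist": [0, 0, 0], "delta_pos": [0, 0, 92], "fingers": 0.78}, {"twist": [0, 0, 0], "delta_pos": [0, 0, 100], "fingers": 0.78}, {"twist": [0, 0, 0], "delta_pos": [0, 0, 100], "fingers": 0.78}, {"twist": [0, 0, 0], "delta_pos": [0, 0, 100], "fingers": 0.78}]}}

```text
time_s: 13.7
tcp_pos: [0.451, 0.22, 0.0164]
eef_rot: [0.0, 1.0, 0.0, 0.001]
force: [0.5, 0.3, -0.4]
width: 0.0199
grip_force: 0.0
```

>>> {"fn": "step_arm", "kwargs": {"motion": [{"twist": [0, 0, 0], "delta_pos": [-10, 0, 0], "fingers": 0.78}, {"twist": [0, 0, 0], "delta_pos": [-20, 0, 0], "fingers": 0.78}, {"twist": [0, 0, 0], "delta_pos": [-30, 0, 0], "fingers": 0.78}, {"twist": [0, 0, 0], "delta_pos": [-40, 0, 0], "fingers": 0.78}, {"twist": [0, 0, 0], "delta_pos": [-48, 0, 0], "fingers": 0.78}, {"twist": [0, 0, 0], "delta_pos": [-56, 0, 0], "fingers": 0.78}, {"twist": [0, 0, 0], "delta_pos": [-66, 0, 0], "fingers": 0.78}, {"twist": [0, 0, 0], "delta_pos": [-76, 0, 0], "fingers": 0.78}]}}

```text
time_s: 14.5
tcp_pos: [0.5266, 0.22, 0.0154]
eef_rot: [0.0, 1.0, -0.0, -0.0]
force: [0.6, 1.0, 0.2]
width: 0.02
grip_force: 0.1
```

```bash
python3 look.py pics/l6.png offcut_block finial
```

```text
14.5 [0.52656335 0.21998139 0.01544996] [0.6409693  1.00327117 0.24958373]
scene offcut_block 0.86 [309. 146.  24.  27.] [0.561 0.225 0.016]
scene finial 0.64 [324. 123.  19.  27.] [0.548 0.301 0.03 ]
side offcut_block 0.83 [249. 180.  12.  18.] [0.56  0.22  0.016]
```

View pics/l6.png

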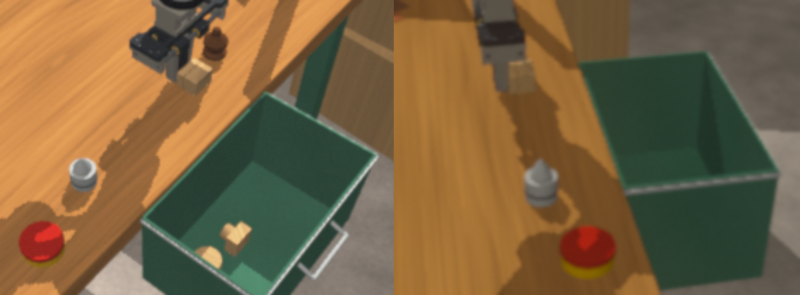

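The block sits flush in front of both fingers (crop 195,76), and the finial is clear at (215,42). I'll push on.

>>> {"fn": "step_arm", "kwargs": {"motion": [{"twist": [0, 0, 0], "delta_pos": [-12, 0, 0], "fingers": 0.78}, {"twist": [0, 0, 0], "delta_pos": [-24, 0, 0], "fingers": 0.78}, {"twist": [0, 0, 0], "delta_pos": [-36, 0, 0], "fingers": 0.78}, {"twist": [0, 0, 0], "delta_pos": [-48, 0, 0], "fingers": 0.78}, {"twist": [0, 0, 0], "delta_pos": [-59, 0, 0], "fingers": 0.78}, {"twist": [0, 0, 0], "delta_pos": [-69, 0, 0], "fingers": 0.78}, {"twist": [0, 0, 0], "delta_pos": [-79, 0, 0], "fingers": 0.78}, {"twist": [0, 0, 0], "delta_pos": [-89, 0, 0], "fingers": 0.78}]}}

```text
time_s: 15.6
tcp_pos: [0.6153, 0.22, 0.0155]
eef_rot: [-0.0, 1.0, -0.0, -0.0]
force: [-0.1, -0.8, 0.6]
width: 0.0199
grip_force: 0.2
```

>>> {"fn": "step_arm", "kwargs": {"motion": [{"twist": [0, 0, 0], "delta_pos": [-10, 0, 0], "fingers": 0.78}, {"twist": [0, 0, 0], "delta_pos": [-20, 0, 0], "fingers": 0.78}, {"twist": [0, 0, 0], "delta_pos": [-30, 0, 0], "fingers": 0.78}, {"twist": [0, 0, 0], "delta_pos": [-40, 0, 0], "fingers": 0.78}, {"twist": [0, 0, 0], "delta_pos": [-50, 0, 0], "fingers": 0.78}, {"twist": [0, 0, 0], "delta_pos": [-60, 0, 0], "fingers": 0.78}, {"twist": [0, 0, 0], "delta_pos": [-68, 0, 0], "fingers": 0.78}, {"twist": [0, 0, 0], "delta_pos": [-74, 0, 0], "fingers": 0.78}]}}

```text
time_s: 16.4
tcp_pos: [0.6895, 0.22, 0.0155]
eef_rot: [-0.0, 1.0, -0.0, 0.0]
force: [0.1, -0.4, -0.0]
width: 0.0205
grip_force: 0.0
```

>>> {"fn": "step_arm", "kwargs": {"motion": [{"twist": [0, 0, 0], "delta_pos": [0, 0, -20], "fingers": 0.78}, {"twist": [0, 0, 0], "delta_pos": [0, 0, -50], "fingers": 0.78}, {"twist": [0, 0, 0], "delta_pos": [0, 0, -80], "fingers": 0.78}, {"twist": [0, 0, 0], "delta_pos": [0, 0, -110], "fingers": 0.78}, {"twist": [0, 0, 0], "delta_pos": [0, 0, -130], "fingers": 0.78}, {"twist": [0, 0, 0], "delta_pos": [0, 0, -140], "fingers": 0.78}, {"twist": [0, 0, 0], "delta_pos": [0, 0, -140], "fingers": 0.78}, {"twist": [0, 0, 0], "delta_pos": [0, 0, -140], "fingers": 0.78}]}}

```text
time_s: 17.2
tcp_pos: [0.6883, 0.22, 0.1548]
eef_rot: [-0.0, 1.0, -0.0, -0.001]
force: [0.3, 0.3, 0.7]
width: 0.0206
grip_force: 0.0
```

```bash
python3 look.py pics/l7.png offcut_block offcut_stub offcut_disc finial live_centre wax_tin
```

```text
17.2 [0.68833921 0.21996633 0.15481929] [0.25291561 0.32257073 0.69955555]
scene offcut_block 0.79 [342. 221.  22.  26.] [0.755 0.087 0.016]
scene offcut_stub 0.93 [338. 260.  17.  22.] [0.801 0.005 0.016]
scene offcut_disc 0.73 [318. 274.  18.  16.] [ 0.79  -0.042  0.014]
scene finial 0.56 [325. 123.  15.  31.] [0.547 0.297 0.03 ]
scene live_centre 0.55 [231. 213.  21.  24.] [ 0.557 -0.058  0.025]
scene wax_tin 0.79 [199. 265.  35.  33.] [ 0.589 -0.182  0.013]
side finial 0.61 [237. 166.  16.  25.] [0.538 0.293 0.03 ]
side live_centre 0.89 [260. 239.  18.  25.] [ 0.55  -0.064  0.025]
side wax_tin 0.89 [284. 276.  31.  31.] [ 0.587 -0.182  0.013]
```

View pics/l7.png

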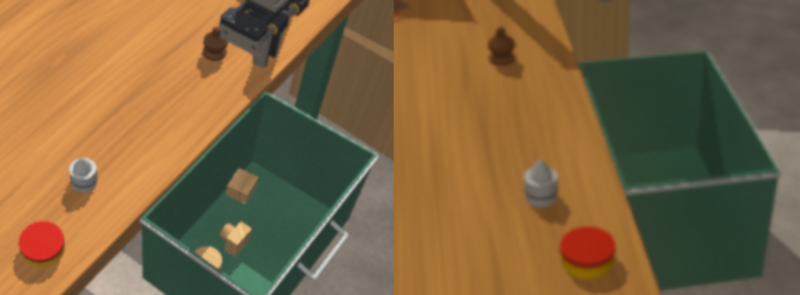

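All three offcuts lie in the bin (crop 242,186; 237,236; 208,258), the others are unmoved, and the arm is clear.

```bash
python3 -c "
from bench import arm;print(arm.close_job())"
```

```text
the job is handed in; nothing more can be done
None
```

I pushed all three offcuts into the scrap bin and handed the job in after about 17 s of robot time. The last pictures show the finial, live centre and wax tin standing where they began, and the hand-in call returned no verdict.

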